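# Dock the blank caddy

### The job

Run the loaded caddy forward until all four castors trail straight behind their pivots while it is still clear of the dock. Then steer it between the guide rails and press it gently home, without ramming it, until the roller catch holds it against both rubber stops, and let go. All four wheels stay on the table, the blanks stay on the tray, and the things standing around are left alone.

Things in the scene. Friction and masses are not known exactly. Their poses are not given: they have to be found in the camera images.
- caddy: Small bench caddy, free to roll: aluminium tray 220 mm long (x) x 160 wide (y), on four 25 mm swivel castors. Origin on the table under the tray's centre; +x to its front, +y to its left, z up. Front and rear faces at x = +-110, sides at y = +-80, tray underside 34 and rim top 50 mm up. About 0.45 kg, 0.95 kg with load; rolls with under 1 N once its castors trail.
- push_bar (a point): Middle of the caddy's steel push bar: a level round bar 10 mm thick along the caddy's y, 105 mm above the table, 130 mm behind the caddy's origin (x = -130 mm), 114 mm clear between its two uprights. The blanks' top lies 38 mm lower and begins about 30 mm ahead of the bar. Bare steel: held in fingers it can creep some 3 mm sideways and 1 degree round while the castors turn.
- ball_stud (a point): Centre of the steel ball, 16 mm across, on a 6 mm stem at the middle of the caddy's front: x = +128, y = 0 in the caddy's frame, 43 mm above the table; the ball's tip is at x = +136 mm. It enters the dock's roller catch.
- load: Banded stack of flat white die-cut carton blanks lying in the tray, 196 x 138 x 30 mm, 0.4 to 0.6 kg, top 67 mm above the table. It lies loose, with 8 to 9 mm of play to the rim, which stands 13 mm above the tray's floor. Origin: centre of its underside, 37 mm above the caddy's origin.
- dock: Grey steel parking dock fixed to the table. Origin on the table midway between its guide rails, below the faces of the rubber stops at their mid setting; +x is the way the caddy drives in. Rails 56 mm high, inner faces at y = +-84 (4 mm clear of the caddy each side) from x = -90 to the end plate at +74 mm. Home, the caddy's axes agree with the dock's and its origin is at x = -110 +-22 mm.
- dock_mouth (a point): Centre of the dock's mouth, on the table, x = -133 mm in the dock's frame. From here the rails, flared to y = +-104 mm, narrow to +-84 mm at x = -90 mm. The caddy's front edge is at the mouth when its origin is at x = -243 mm in the dock's frame.
- dock_stops (a point): Point fixed on the dock, 43 mm above its origin: middle of the two rubber stop faces (20 mm discs at y = +-52 mm) at the MID setting. The bar that carries stops and catch is bolted in slots and stands anywhere from 22 mm before to 22 mm beyond this; this point does not follow it, so home must be felt. The stops are hard: past touch the force climbs steeply.
- dock_catch (a point): Point fixed on the dock, 43 mm up, 13 mm beyond dock_stops: middle of the roller catch at MID setting (it shifts with the stops, +-22 mm). Two sprung upright rollers 12 mm across, 9 mm apart. The ball meets them about 14 mm before home and needs up to about 4 N until it passes between them 5 mm before home; then they draw the caddy onto the stops and hold it with about 3 N.
- castor_fl (a point): Wheel centre of the caddy's front left castor, 12.5 mm above the table. It swivels freely all round about an upright pivot at x = +88, y = +62 mm in the caddy's frame, and the wheel centre is 12 mm from that pivot. It trails straight when the wheel centre is straight behind the pivot, at x = +76 mm; it needs about 60 mm of straight forward travel to come round. Lying sideways outward the wheel sticks out 6 mm beyond the tray's side.
- castor_fr (a point): Wheel centre of the caddy's front right castor, 12.5 mm above the table. It swivels freely all round about an upright pivot at x = +88, y = -62 mm in the caddy's frame, and the wheel centre is 12 mm from that pivot. It trails straight when the wheel centre is straight behind the pivot, at x = +76 mm; it needs about 60 mm of straight forward travel to come round. Lying sideways outward the wheel sticks out 6 mm beyond the tray's side.
- castor_rl (a point): Wheel centre of the caddy's rear left castor, 12.5 mm above the table. It swivels freely all round about an upright pivot at x = -88, y = +62 mm in the caddy's frame, and the wheel centre is 12 mm from that pivot. It trails straight when the wheel centre is straight behind the pivot, at x = -100 mm; it needs about 60 mm of straight forward travel to come round. Lying sideways outward the wheel sticks out 6 mm beyond the tray's side.
- castor_rr (a point): Wheel centre of the caddy's rear right castor, 12.5 mm above the table. It swivels freely all round about an upright pivot at x = -88, y = -62 mm in the caddy's frame, and the wheel centre is 12 mm from that pivot. It trails straight when the wheel centre is straight behind the pivot, at x = -100 mm; it needs about 60 mm of straight forward travel to come round. Lying sideways outward the wheel sticks out 6 mm beyond the tray's side.
- blank_stack: Bystander: stack of white carton blanks on the table, 170 x 125 x 45 mm, 0.65 kg. Origin: centre of its underside. Leave where it is.
- carton: Bystander: open white folded carton, 150 x 100 x 40 mm with raised flaps to about 80 mm, light. Origin: centre of its underside. Leave where it is.
- tape_dispenser: Bystander: black desk tape dispenser with a roll, 130 x 52 x 86 mm. Origin: centre of its underside. Leave where it is.
Things that resemble listed ones, but are neither listed nor needed, are in the scene too. What is shaped like the load but purple is not meant.

How it is judged:
On the way:
1. all four castors trail straight (within about 25 degrees) while the caddy's front edge is still outside the dock's mouth (x of each of castor_fl, castor_fr in the frame of caddy below 0.0772 m and x of each of castor_rl, castor_rr in the frame of caddy below -0.0988 m and x of caddy in the frame of dock below -0.243 m), for 0.2 s.
At the end, for the whole second after the job is handed in: Caddy level, at rest, let go, held by the catch on the stops (contact forces over 4 N by itself; origin 84 to 136 mm before the dock's, within 5 mm of its centre line and 0.05 rad), castors trailing within about 35 degrees, blanks within 20 mm of the tray's centre (contact force between caddy and dock above 4 N and x of caddy in the frame of dock between -0.136 and -0.084 m and y of caddy in the frame of dock between -0.005 and 0.005 m and angle between the x axis of caddy and the x axis of dock, either way round below 0.05 rad and linear speed of caddy below 0.01 m/s and height (world z) of caddy below 0.004 m and angle between caddy's own z axis and vertical below 0.03 rad and x of each of castor_fl, castor_fr in the frame of caddy below 0.0782 m and x of each of castor_rl, castor_rr in the frame of caddy below -0.0978 m and x of load in the frame of caddy between -0.02 and 0.02 m and y of load in the frame of caddy between -0.02 and 0.02 m and z of load in the frame of caddy between 0.03 and 0.045 m); the robot touches nothing.
It fails at once if the caddy is rammed: it and the dock press on each other with more than 35 N, all contacts added up, of which the catch makes about 10 N (contact force between caddy and dock above 35 N).
It fails at once if the caddy is lifted or tipped (over 8 mm or 0.1 rad) (height (world z) of caddy above 0.008 m or angle between caddy's own z axis and vertical above 0.1 rad).
It fails at once if a bystander is moved by more than 15 mm (distance of any of blank_stack, carton, tape_dispenser from where it was at the start of the episode above 0.015 m).
It also fails if it takes over 59 s, if anything falls off the work surface, if the arm or the gripper's body presses on something with over 40 N, if the wrist force passes 120 N, or if a joint passes its speed limit or range.

### The arm

A 6-joint arm with a two-finger parallel gripper is mounted at the origin on the work surface. World frame = base frame: x ahead of the robot, y to its left, z up, the work surface at z = 0. Lengths are in m, angles in rad, forces in N, time in s.
With the tool pointing down it reaches from about 0.375 to 0.9 m from the base axis. Payload 3.1 kg.
Tool frame: the origin (TCP) lies midway between the tips of the shut fingers; the grasp point (between the pads) lies 19 mm behind it; z points along the fingers, y is the line along which they close (so a half turn about z gives the same grasp; the last joint's range is limited). The gripper opens to 87 mm and grips with 3 to 60 N. Pads are 19 mm wide; open, the fingers measure 117 mm over their backs; the gripper's body (75 mm by 190 mm) begins 51 mm behind the grasp point.
Start: joints at [0.976, 0.527, 1.433, -0, 1.181, -0.178], TCP at [0.253, 0.571, 0.223] pointing down, gripper open.
Joint ranges: [-3.08, 3.08], [-0.75, 2.2], [0.22, 2.44], [-1.43, 4.57], [0, 2.65], [-2.85, 2.85]. Speed limits (rad/s): [2.79, 2.79, 3.14, 3.14, 3.14, 3.14].

### API

Orientations are given as a unit quaternion [x, y, z, w].
In Python, from rig import get_obs, cams, job gives the robot as it stands.
- The arm moves only by the tool servo_tool, never from a script. Its argument "moves" is text: rows parted by semicolons, each of 5 numbers parted by spaces: the shift along the tool's x, y, z in m, then the turn about the tool's z in degrees, then the finger opening in m, from 0 to 0.087. In form: dx dy dz spin claw; .... A call has 1 to 10 rows; each row is the pose to reach, as a shift and turn from the pose commanded when the call began, along the tool's axes at that moment; what a row does not reach only later rows make up. A row lasts 1/12 s, in which the tool goes at most 41.7 mm and 7.16 degrees, less where a joint would pass 70% of its speed; a pose out of reach is approached as far as the arm can. A call with a gripper value outside its range is refused whole. The fingers move at their own pace and stop on an object; "grip_force" is the grip in N (left out, the last holds). Time passes only in rows, so rows that repeat a pose let the fingers close. It gives the time, the measured TCP pose, the force, the opening and the grip force at its end, in the units of the state.
- get_obs(): the state, without advancing time (a new reading comes with each control period).
- cams.camera(name): name is "scene" or "top" or "wrist"; returns the picture (400x640x3 uint8, blue, green, red); there is no depth.
- cams.camera_model(name): a dict with "fx", "fy", "cx", "cy" (pixels), "R" (3x3) and "t" (3): a world point X has camera coordinates R X + t. Camera axes: x right, y down, z forward; pixel columns grow to the right and rows downward; lengths in m; the calibration is good to about 2 mm. A picture is of the moment at which its call begins: read the wrist's pose just before it. camera_model takes no time and is no camera call; for the wrist camera it gives the pose at the moment of the call.
- job.hand_in(): hands the job in; it is judged then, once.
The state is a dict: "time": time; "q": joint angles; "joint_velocities": joint speeds; "joint_torque": joint torques, N m; "position": TCP position; "tool_rot": TCP orientation; "ft_force": force on the tool from outside, world axes, zero at the start; "moment": the same for the moment, N m; "grip_width": finger opening in m; "grip_force": force on a finger pad.
Only numpy, scipy, OpenCV 4.12 (cv2) and the standard library are available. Lean on these libraries where they do the work, as an engineer would, in place of code of your own. Each camera call takes 0.05 s, during which the arm holds its last target. There are 200 camera calls.

## Working session

There is one attempt and no reset: what is moved stays moved. The work goes in short steps, Python scripts to look and compute and a tool call to move; the robot and the scene stay as the last step left them, time stands still between calls to the robot, and variables do not carry over. Pictures are saved under pics/ and viewed, at most 10 in all, crops included, and the job is handed in when it is done.

Besides the shell and the picture viewer there is one more tool, called after "Request:" by a JSON object that holds its "fn" and its "kwargs". servo_tool: Moves the arm, as the interface text tells. Its arguments: {"type":"object","properties":{"moves":{"type":"string"},"grip_force":{"type":"number"}},"required":["moves"]}

```bash
ls; mkdir -p pics; python3 - <<'E'
from rig import get_obs,cams,job
import cv2,numpy as np
o=get_obs();print(o)
for n in("scene","top"):
    im=cams.camera(n);cv2.imwrite(f"pics/{n}0.png",im);m=cams.camera_model(n)
    print(n,m)
E
```

```text
pics
{'time': 0.0, 'q': array([ 9.75490036e-01,  5.28458874e-01,  1.43389373e+00, -5.54348211e-05,
        1.18142957e+00, -1.78472602e-01]), 'joint_velocities': array([-2.33124547e-05, -1.96630183e-03, -9.19262715e-04,  9.42119411e-04,
        5.51375834e-04,  1.06540775e-03]), 'joint_torque': array([ 1.47881568e-03, -4.40036631e+01, -1.76594245e+01,  6.31992845e-02,
        5.81065868e-02, -1.71415581e-04]), 'position': array([0.25259149, 0.57087322, 0.22157887]), 'tool_rot': array([ 2.06900819e-01,  9.78361310e-01, -1.02351330e-03, -3.89326387e-04]), 'ft_force': array([-0.2746001 ,  0.35536144,  0.34171909]), 'moment': array([-0.00717343, -0.00934624, -0.05836331]), 'grip_force': 0.0, 'grip_width': 0.08699160795223405}
scene {'fx': 494.265553818061, 'fy': 494.265553818061, 'cx': 316.6330432788668, 'cy': 199.14698739590222, 'R': array([[-0.51929411,  0.85448738, -0.01359978],
       [ 0.50988163,  0.29701885, -0.80734164],
       [-0.68582385, -0.42618203, -0.58992756]]), 't': array([ 0.30090811, -0.18308721,  1.68531818])}
top {'fx': 444.891818740573, 'fy': 444.891818740573, 'cx': 325.0761858850647, 'cy': 197.12026886518788, 'R': array([[-0.02311345, -0.99967142,  0.0110821 ],
       [-0.98319686,  0.02072194, -0.18136852],
       [ 0.18107929, -0.01508794, -0.98335276]]), 't': array([-0.03982593,  0.53259382,  1.50587569])}
```

View pics/scene0.png

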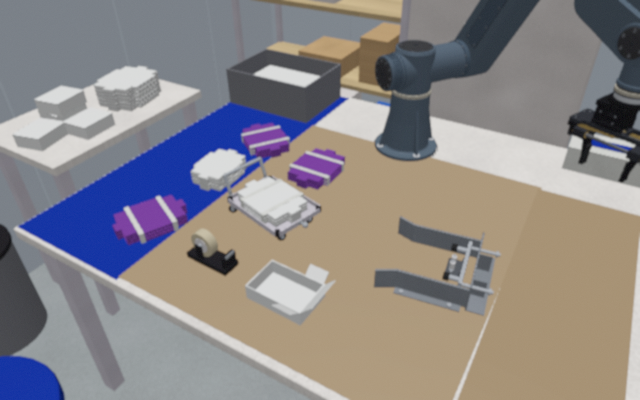

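View pics/top0.png

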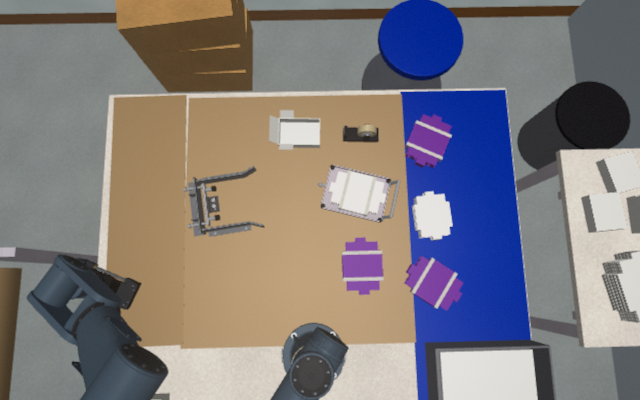

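The scene view shows the caddy at about (275,200) with its bar at (245,170), and the dock at (445,265). In the top view the caddy is at (358,193), its bar is on the right at (393,198), and the dock at (215,203) opens to the right. The caddy therefore drives toward world +y.

```bash
cat > h.py <<'E'
import numpy as np,cv2
from rig import get_obs,cams,job
M={n:cams.camera_model(n) for n in("scene","top")}
def ray(m,uv):
    d=np.array([(uv[0]-m['cx'])/m['fx'],(uv[1]-m['cy'])/m['fy'],1.]);R=m['R']
    return -R.T@m['t'],R.T@d
def onz(m,uv,z):
    c,d=ray(m,uv);return c+d*(z-c[2])/d[2]
def proj(m,X):
    p=np.asarray(m['R'])@np.asarray(X)+m['t'];return np.array([m['fx']*p[0]/p[2]+m['cx'],m['fy']*p[1]/p[2]+m['cy']])
def tri(ms,uvs):
    A=[];b=[]
    for m,u in zip(ms,uvs):
        c,d=ray(m,u);d/=np.linalg.norm(d);P=np.eye(3)-np.outer(d,d);A.append(P);b.append(P@c)
    A=np.vstack(A);b=np.hstack(b);x=np.linalg.lstsq(A,b,rcond=None)[0];return x,np.linalg.norm(A@x-b)
def crop(im,x,y,w,h,s):
    return cv2.resize(im[y:y+h,x:x+w],None,fx=s,fy=s,interpolation=cv2.INTER_CUBIC)
E
python3 - <<'E'
from h import *
t=cv2.imread('pics/top0.png');s=cv2.imread('pics/scene0.png')
a=crop(t,312,155,100,75,4);b=crop(t,180,160,100,75,4)
c=crop(s,215,145,120,100,3.333);d=crop(s,370,205,140,116,2.857)
o=np.zeros((600,800,3),np.uint8);o[:300,:400]=a;o[:300,400:]=b
c=cv2.resize(crop(s,220,150,112,84,1),(400,300),interpolation=2);d=cv2.resize(crop(s,372,212,136,102,1),(400,300),interpolation=2)
o[300:,:400]=c;o[300:,400:]=d;cv2.imwrite('pics/comp.png',o)
for uv in((358,193),(393,198)):print(onz(M['top'],uv,.06))
for uv in((190,205),(264,225),(256,170)):print(onz(M['top'],uv,.056))
E
```

```text
[ 0.54170044 -0.16625558  0.06      ]
[ 0.52146444 -0.28728799  0.06      ]
[0.51243637 0.41584339 0.056     ]
[0.43738312 0.16045018 0.056     ]
[0.6322187  0.18883649 0.056     ]
```

View pics/comp.png

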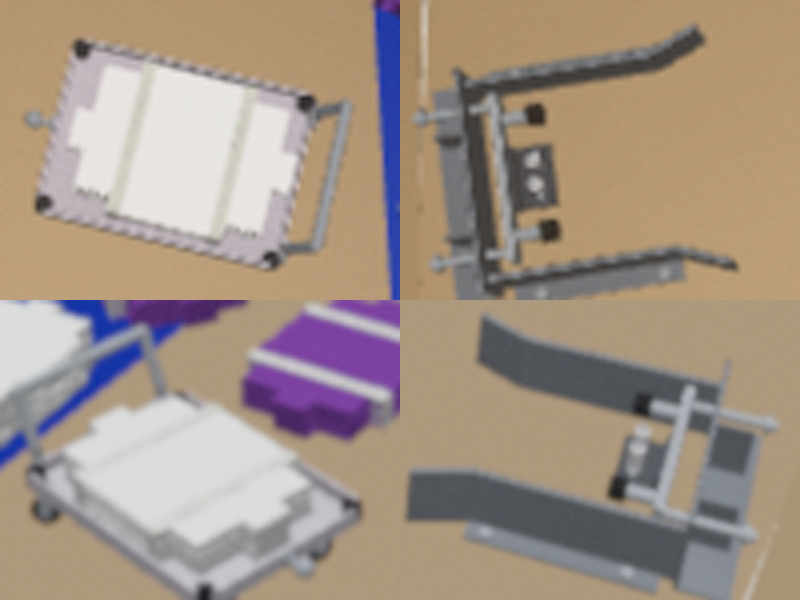

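The crops show the caddy's four black corner caps, its ball and both bar ends, plus the dock's rails and two black stops, in both views. I'll triangulate these.

```bash
cat > m1.py <<'E'
from h import *
def T(X,Y,r=0): return ((X+.5)/4-.5+(312 if not r else 180-100),(Y+.5)/4-.5+(155 if not r else 160))
def S(X,Y,r=0):
    return ((X+.5)/3.5714-.5+220,(Y-300+.5)/3.5714-.5+150) if not r else ((X-400+.5)/2.9412-.5+372,(Y-300+.5)/2.9412-.5+212)
P={'barL':((318,247),(145,330),0),'barR':((347,103),(22,392),0),'ball':((33,118),(302,566),0),
'FR':((82,48),(205,590),0),'FL':((43,203),(350,507),0),'RR':((305,103),(38,472),0),'RL':((272,258),(185,400),0),
'stopR':((543,114),(613,488),1),'stopL':((556,230),(640,405),1),'rollR':((533,158),(632,470),1),'rollL':((533,185),(640,437),1),
'railRtip':((702,36),(409,472),1),'railRbend':((655,62),(478,471),1),'railLtip':((735,266),(482,316),1),'railLbend':((680,250),(520,332),1),
'railRend':((480,92),(690,535),1),'railLend':((495,283),(722,386),1)}
Q={}
for k,(a,b,r) in P.items():
    x,e=tri([M['top'],M['scene']],[T(*a,r),S(*b,r)]);Q[k]=x;print(k,x.round(4),round(e*1000,1), 'top@',onz(M['top'],T(*a,r),{'b':.105,'r':.056,'s':.043}.get(k[0],.05) if k[:4]not in('ball','roll') else .043).round(4))
E
python3 m1.py; python3 -c "
from h import *
for n in M:print(n,-M[n]['R'].T@M[n]['t'])"
```

```text
barL [ 0.4503 -0.2689  0.1061] 1.7 top@ [ 0.4511 -0.2701  0.105 ]
barR [ 0.5719 -0.2983  0.1061] 4.1 top@ [ 0.5738 -0.301   0.105 ]
ball [ 0.5795 -0.0354  0.0462] 1.6 top@ [ 0.5797 -0.0344  0.043 ]
FR [ 0.6407 -0.0791  0.0494] 0.1 top@ [ 0.6405 -0.079   0.05  ]
FL [ 0.5031 -0.0419  0.0473] 0.7 top@ [ 0.5024 -0.0415  0.05  ]
RR [ 0.5873 -0.2747  0.0477] 0.3 top@ [ 0.5867 -0.2741  0.05  ]
RL [ 0.4488 -0.2368  0.0481] 3.6 top@ [ 0.4499 -0.2388  0.05  ]
stopR [0.5726 0.3343 0.0423] 2.1 top@ [0.5729 0.3328 0.043 ]
stopL [0.4695 0.3208 0.0426] 2.1 top@ [0.4699 0.3193 0.043 ]
rollR [0.5359 0.3413 0.0342] 2.2 top@ [0.5338 0.3406 0.043 ]
rollL [0.5098 0.3374 0.0469] 2.6 top@ [0.5099 0.3401 0.043 ]
railRtip [0.6397 0.1935 0.0461] 0.3 top@ [0.6373 0.1919 0.056 ]
railRbend [0.6152 0.2373 0.0485] 4.8 top@ [0.6146 0.2329 0.056 ]
railLtip [0.434  0.1642 0.0497] 1.3 top@ [0.4335 0.1626 0.056 ]
railLbend [0.4485 0.2078 0.0594] 2.2 top@ [0.4484 0.2098 0.056 ]
railRend [0.5924 0.3954 0.0415] 9.4 top@ [0.5909 0.3849 0.056 ]
railLend [0.4231 0.3719 0.0509] 4.5 top@ [0.4234 0.3675 0.056 ]
scene [1.40544402 0.51551049 0.85049399]
top [ 0.25004116 -0.02812866  1.57784413]
```

```bash
cat >> h.py <<'E'
from scipy.spatial.transform import Rotation as Ro
def tr(): return Ro.from_quat(get_obs()['tool_rot']).as_matrix()
def shift(d): return (tr().T@np.asarray(d)).round(4)
E
python3 - <<'E'
from h import *
m=cams.camera_model('wrist');o=get_obs();R=tr();C=-m['R'].T@m['t']
print(m['fx'],'cam in tool',R.T@(C-o['position']),'axes in tool\n',R.T@m['R'].T)
print(R.round(3))
# shift to have tcp ~ (.52,.27,.36)
for tgt in((.5,.22,.36),): print(shift(np.array(tgt)-o['position']))
E
```

```text
322.79516168106744 cam in tool [ 0.06616185  0.00034392 -0.16326065] axes in tool
 [[-7.48882599e-05 -9.69665768e-01 -2.44434639e-01]
 [ 9.99999917e-01 -1.70472253e-04  3.69885606e-04]
 [-4.00334734e-04 -2.44434591e-01  9.69665700e-01]]
[[-0.914  0.405 -0.001]
 [ 0.405  0.914 -0.002]
 [ 0.    -0.002 -1.   ]]
[-0.3682 -0.221  -0.138 ]
```

Request:
{"fn": "servo_tool", "kwargs": {"moves": "-0.035 -0.019 -0.006 0 0.087; -0.071 -0.039 -0.012 0 0.087; -0.107 -0.058 -0.018 0 0.087; -0.142 -0.077 -0.024 0 0.087; -0.178 -0.097 -0.03 0 0.087; -0.214 -0.116 -0.036 0 0.087; -0.25 -0.136 -0.042 0 0.087; -0.285 -0.155 -0.048 0 0.087; -0.33 -0.18 -0.054 0 0.087; -0.356 -0.193 -0.058 0 0.087"}}

```text
time: 0.93
position: [0.501, 0.2488, 0.2805]
tool_rot: [0.207, 0.978, -0.0, -0.0]
ft_force: [1.0, 0.2, -0.6]
grip_width: 0.0872
grip_force: 0.0
```

```bash
python3 - <<'E'
from h import *
m=cams.camera_model('wrist');im=cams.camera('wrist');o=get_obs();print(o['time'],o['position'])
np.savez('w1.npz',im=im,**{k:m[k] for k in m});cv2.imwrite('pics/w1.png',im)
E
```

```text
0.9833 [0.50744175 0.24342295 0.28168031]
```

View pics/w1.png

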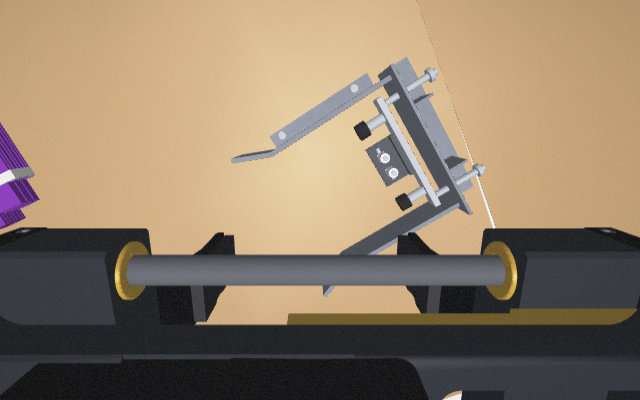

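The wrist view shows the dock turned about 32° to the image. The upper rail runs from (232,158) through (275,150) to (390,78), the stops are at (360,131) and (402,202), and the gripper hides the lower rail. I'll line up with the dock and look again from a clear spot.

Request:
{"fn": "servo_tool", "kwargs": {"moves": "0.016 -0.007 0 -6.5 0.087; 0.032 -0.014 0 -13 0.087; 0.048 -0.021 0 -19.5 0.087; 0.064 -0.028 0 -26 0.087; 0.08 -0.035 0 -32 0.087; 0.08 -0.035 0 -32 0.087; 0.08 -0.035 0 -32 0.087; 0.08 -0.035 0 -32 0.087"}}

```text
time: 1.65
position: [0.414, 0.2515, 0.2807]
tool_rot: [-0.07, 0.998, 0.0, 0.001]
ft_force: [1.0, 0.3, 0.4]
grip_width: 0.0869
grip_force: 0.0
```

```bash
python3 - <<'E'
from h import *
m=cams.camera_model('wrist');im=cams.camera('wrist');o=get_obs();print(o['time'],o['position'],o['tool_rot'])
np.savez('w2.npz',im=im,**{k:m[k] for k in m});cv2.imwrite('pics/w2.png',crop(im,200,0,320,240,2.5))
E
```

```text
1.7 [0.41426133 0.25151472 0.28064145] [-6.99728498e-02  9.97548674e-01  8.55605169e-05  6.60962509e-04]
```

View pics/w2.png

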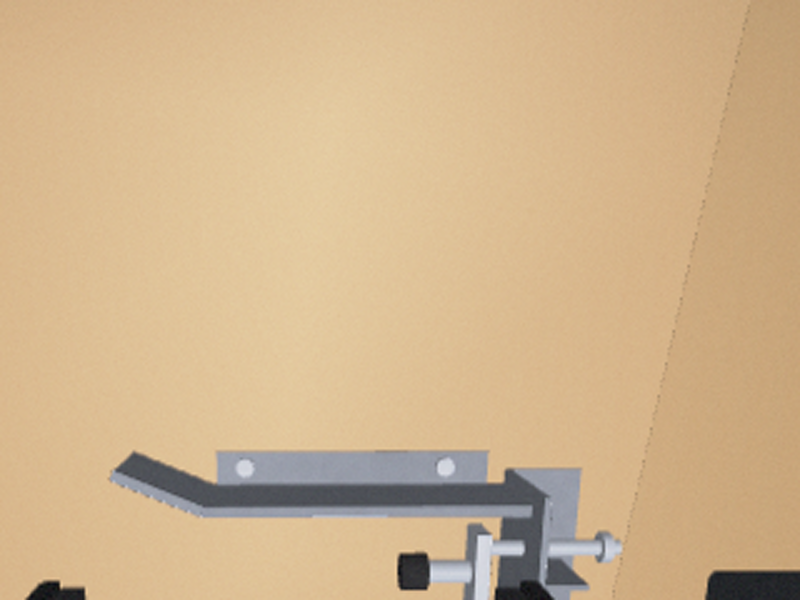

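I had the view's direction reversed: image down is world +x. The upper rail here is therefore the dock's left (low-x) rail, and it lies level in the image, so the dock's heading is about 98°. I'll shift to the other side.

Request:
{"fn": "servo_tool", "kwargs": {"moves": "-0.035 -0.005 0 0 0.087; -0.07 -0.01 0 0 0.087; -0.105 -0.015 0 0 0.087; -0.14 -0.02 0 0 0.087; -0.17 -0.024 0 0 0.087; -0.17 -0.024 0 0 0.087; -0.17 -0.024 0 0 0.087; -0.17 -0.024 0 0 0.087"}}

```text
time: 2.37
position: [0.5844, 0.2513, 0.2796]
tool_rot: [-0.07, 0.998, -0.0, -0.001]
ft_force: [-0.3, -0.2, -0.1]
grip_width: 0.087
grip_force: 0.0
```

```bash
python3 - <<'E'
from h import *
m=cams.camera_model('wrist');im=cams.camera('wrist');o=get_obs();print(o['time'],o['position'],o['tool_rot'])
np.savez('w3.npz',im=im,**{k:m[k] for k in m});cv2.imwrite('pics/w3.png',crop(im,200,0,266,200,3))
E
```

```text
2.4167 [0.58381679 0.25143332 0.27997465] [-7.05537622e-02  9.97507493e-01 -7.70694405e-05 -9.81282736e-04]
```

View pics/w3.png

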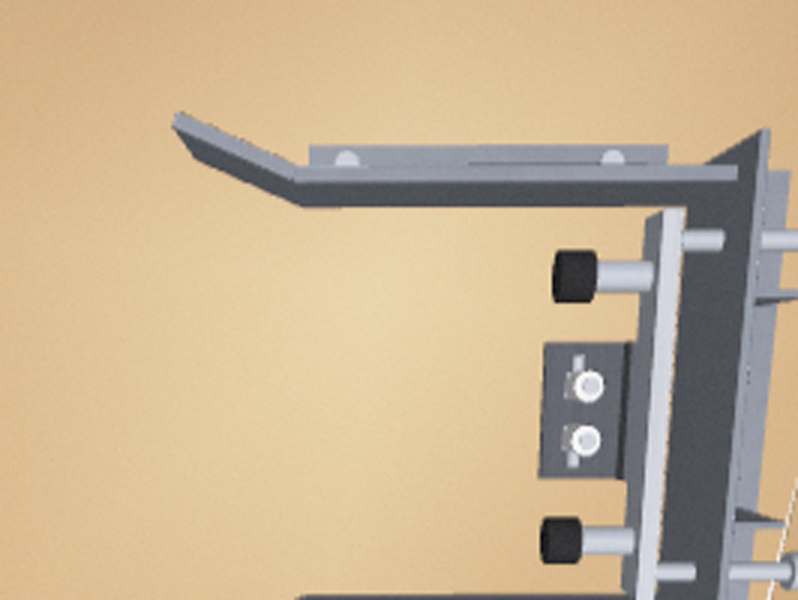

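The dock is now clear, in crop coordinates. The left rail's inner top edge runs from (295,181) to (736,180), its bend foot is at (303,207) and the right rail's bend foot is at (300,596). The stop faces are at (553,276) and (541,540), and the rollers at (588,386) and (585,440).

```bash
cat > m2.py <<'E'
from h import *
w3=dict(np.load('w3.npz'));w2=dict(np.load('w2.npz'))
a=lambda X,Y:((X+.5)/3-.5+200,(Y+.5)/3-.5)
b=lambda X,Y:((X+.5)/2.5-.5+200,(Y+.5)/2.5-.5)
def dirn(p,q): d=q-p;return np.degrees(np.arctan2(d[1],d[0]))
print('triang L bend, end inner top:')
for p,q in(((295,181),(203,517)),((736,180),(530,516)),((173,124),(110,479))): print([x if np.ndim(x)==0 else x.round(4) for x in tri([w3,w2],[a(*p),b(*q)])])
L=[onz(w3,a(*p),.056) for p in((295,181),(736,180))];print('L top',L,dirn(*L))
F=[onz(w3,a(*p),0.) for p in((303,207),(300,596))];print('feet',F,dirn(F[0],F[1])+90)
S=[onz(w3,a(*p),.043) for p in((553,276),(541,540))];print('stops',S,dirn(*S)+90, np.linalg.norm(S[0]-S[1]))
Rl=[onz(w3,a(*p),.055) for p in((588,386),(585,440))];print('roll',Rl)
h=np.radians(98.1);ax=np.array([np.cos(h),np.sin(h)]);lf=np.array([-ax[1],ax[0]])
mid=np.mean(F,0)[:2];print('feet mid',mid,'width',(F[0]-F[1])[:2]@lf)
Lc=L[0][:2]-.084*lf;print('from Ltop bend',Lc,'stops mid',np.mean(S,0)[:2],'lat offset of stops vs bend centre',(np.mean(S,0)[:2]-Lc)@lf,'along',(np.mean(S,0)[:2]-Lc)@ax,'feet lat',(mid-Lc)@lf)
E
python3 m2.py
```

```text
triang L bend, end inner top:
[array([0.4527, 0.2136, 0.0564]), np.float64(0.0004772238978839383)]
[array([0.4296, 0.3744, 0.0565]), np.float64(0.00021885160545523686)]
[array([0.4399, 0.1668, 0.0567]), np.float64(4.663933497255496e-05)]
L top [array([0.45266353, 0.21323922, 0.056     ]), array([0.42947917, 0.37478136, 0.056     ])] 98.16725790552181
feet [array([0.45271584, 0.21369947, 0.        ]), array([0.62146215, 0.23423793, 0.        ])] 96.93945443617727
stops [array([0.47044202, 0.31657015, 0.043     ]), array([0.57370855, 0.33153815, 0.043     ])] 98.24731806259906 0.10434565449210427
roll [array([0.50990108, 0.33559813, 0.055     ]), array([0.53042062, 0.33856439, 0.055     ])]
feet mid [0.53708899 0.2239687 ] width 0.169956728626804
from Ltop bend [0.53582551 0.22507492] stops mid [0.52207529 0.32405415] lat offset of stops vs bend centre -0.0003332435754590317 along 0.09992920310073869 feet lat -0.0010950070886262468
```

Dock heading is 98.15°. The bend centre is at (0.536, 0.225), and the stops sit about 10 mm beyond mid. Next I'll go to the bar for a close look.

Request:
{"fn": "servo_tool", "kwargs": {"moves": "0.007 -0.039 0.002 0 0.087; 0.013 -0.078 0.004 0 0.087; 0.02 -0.117 0.006 0 0.087; 0.027 -0.156 0.009 0 0.087; 0.033 -0.194 0.011 0 0.087; 0.04 -0.233 0.013 0 0.087; 0.046 -0.272 0.015 0 0.087; 0.053 -0.311 0.017 0 0.087; 0.06 -0.35 0.019 0 0.087; 0.066 -0.388 0.021 0 0.087"}}

```text
time: 3.25
position: [0.5728, -0.1428, 0.2601]
tool_rot: [-0.071, 0.997, 0.0, 0.0]
ft_force: [0.7, 0.8, 0.4]
grip_width: 0.087
grip_force: 0.0
```

Request:
{"fn": "servo_tool", "kwargs": {"moves": "0.007 -0.039 0.002 6 0.087; 0.013 -0.078 0.004 12 0.087; 0.02 -0.117 0.006 18 0.087; 0.027 -0.155 0.009 23.6 0.087; 0.027 -0.155 0.009 23.6 0.087; 0.027 -0.155 0.009 23.6 0.087; 0.027 -0.155 0.009 23.6 0.087"}}

```text
time: 3.83
position: [0.5687, -0.2979, 0.2506]
tool_rot: [0.134, 0.991, 0.001, -0.0]
ft_force: [0.1, 0.3, 0.2]
grip_width: 0.087
grip_force: 0.0
```

```bash
python3 - <<'E'
from h import *
m=cams.camera_model('wrist');im=cams.camera('wrist');o=get_obs();print(o['time'],o['position'],o['tool_rot'])
np.savez('w4.npz',im=im,**{k:m[k] for k in m});cv2.imwrite('pics/w4.png',crop(im,180,0,320,240,2.5))
E
```

```text
3.8833 [ 0.56894125 -0.29722837  0.2508087 ] [ 1.33872329e-01  9.90998392e-01  5.36077127e-04 -3.13805606e-04]
```

View pics/w4.png

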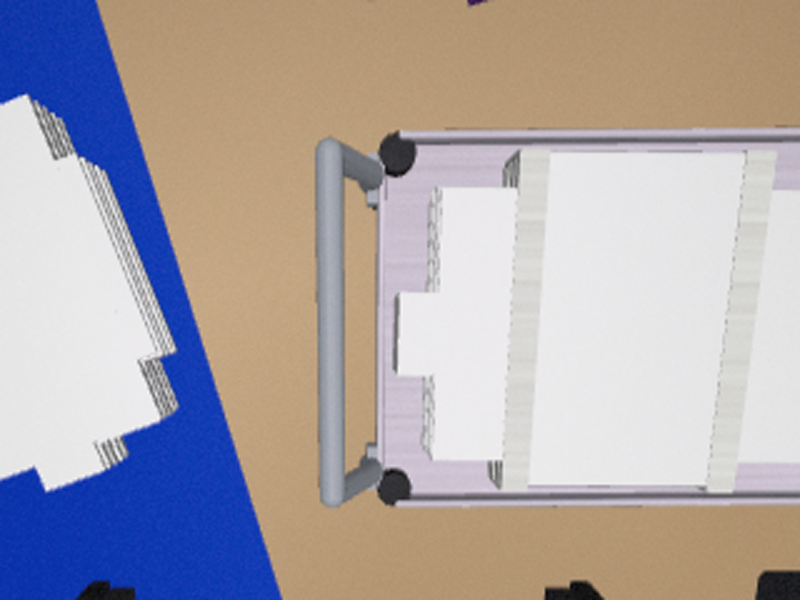

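The close view shows the bar running from (330,145) to (332,499), middle about (331,322). The rear caps are at (397,154) and (394,487), and the side rims run almost level.

```bash
cat > m3.py <<'E'
from h import *
exec(open('m1.py').read().split('Q={}')[0])
w=dict(np.load('w4.npz'));b=lambda X,Y:((X+.5)/2.5-.5+180,(Y+.5)/2.5-.5)
dg=lambda d:np.degrees(np.arctan2(d[1],d[0]))
L=(330,145);R=(332,499)
l,r=[onz(w,b(*p),.105) for p in(L,R)];print('bar z.105',l,r,(l+r)/2,'len',np.linalg.norm(r-l),'heading',dg(r-l)+90)
for k,p in(('barL',L),('barR',R)): print(k,tri([w,M['top'],M['scene']],[b(*p),T(*P[k][0]),S(*P[k][1])]))
c=[onz(w,b(*p),.05) for p in((397,154),(394,487))];print('caps',c,np.mean(c,0),dg(c[1]-c[0])+90)
for e in(((410,131),(795,129)),((410,503),(795,504))):
    a,d=[onz(w,b(*p),.05) for p in e];print('rim heading',dg(d-a))
ld=[onz(w,b(*p),.067) for p in((438,188),(432,460))];print('load heading',dg(ld[1]-ld[0])+90)
o=get_obs();R_=tr();mid=(l+r)/2
print('tool y heading',dg(R_[:,1]),'shift to bar (TCP z .086):',R_.T@(np.array([mid[0],mid[1],.086])-o['position']))
E
python3 m3.py
```

```text
bar z.105 [ 0.44893484 -0.26761657  0.105     ] [ 0.5729534  -0.30147296  0.105     ] [ 0.51094412 -0.28454476  0.105     ] len 0.1285568261575037 heading 74.73062714029749
barL (array([ 0.44998777, -0.26844131,  0.10647909]), np.float64(0.002174994482164066))
barR (array([ 0.57202738, -0.29954327,  0.10572432]), np.float64(0.004811852599968928))
caps [array([ 0.44974093, -0.23932587,  0.05      ]), array([ 0.58718741, -0.27620108,  0.05      ])] [ 0.51846417 -0.25776347  0.05      ] 74.9818982469363
rim heading 74.83378850443655
rim heading 74.37237279209336
load heading 74.89699392871357
tool y heading 74.61314114292941 shift to bar (TCP z .086): [ 0.05915753 -0.00332095  0.16485086]
```

Request:
{"fn": "servo_tool", "kwargs": {"moves": "0.03 -0.002 0.02 0 0.087; 0.059 -0.0033 0.045 0 0.087; 0.059 -0.0033 0.08 0 0.087; 0.059 -0.0033 0.115 0 0.087; 0.059 -0.0033 0.145 0 0.087; 0.059 -0.0033 0.16 0 0.087; 0.059 -0.0033 0.1645 0 0.087; 0.059 -0.0033 0.1645 0 0.087; 0.059 -0.0033 0.1645 0 0.087"}}

```text
time: 4.63
position: [0.5125, -0.2859, 0.0871]
tool_rot: [0.134, 0.991, -0.0, 0.001]
ft_force: [0.9, 0.4, 0.4]
grip_width: 0.0871
grip_force: 0.0
```

Request:
{"fn": "servo_tool", "kwargs": {"moves": "0 0 0 0 0.07; 0 0 0 0 0.055; 0 0 0 0 0.04; 0 0 0 0 0.03; 0 0 0 0 0.02; 0 0 0 0 0.012; 0 0 0 0 0.005; 0 0 0 0 0.005; 0 0 0 0 0.005; 0 0 0 0 0.005", "grip_force": 40}}

```text
time: 5.47
position: [0.5116, -0.2866, 0.086]
tool_rot: [0.135, 0.991, 0.0, -0.0]
ft_force: [0.3, 0.2, -0.7]
grip_width: 0.028
grip_force: 0.0
```

Request:
{"fn": "servo_tool", "kwargs": {"moves": "0 0 0 0 0.005; 0 0 0 0 0.005; 0 0 0 0 0.005; 0 0 0 0 0.005; 0 0 0 0 0.005; 0 0 0 0 0.005", "grip_force": 40}}

```text
time: 5.97
position: [0.5116, -0.2864, 0.086]
tool_rot: [0.135, 0.991, 0.0, -0.0]
ft_force: [-0.1, 0.3, -0.3]
grip_width: 0.0089
grip_force: 40.0
```

Request:
{"fn": "servo_tool", "kwargs": {"moves": "0 0.003 0 0 0.005; 0 0.007 0 0 0.005; 0 0.012 0 0 0.005; 0 0.017 0 0 0.005; 0 0.022 0 0 0.005; 0 0.027 0 0 0.005; 0 0.032 0 0 0.005; 0 0.037 0 0 0.005; 0 0.042 0 0 0.005; 0 0.047 0 0 0.005"}}

```text
time: 6.8
position: [0.5243, -0.2407, 0.086]
tool_rot: [0.135, 0.991, 0.0, -0.0]
ft_force: [-1.3, -0.6, -1.2]
grip_width: 0.0085
grip_force: 40.0
```

```bash
cat > plan.py <<'E'
from h import *
H=np.radians(98.15);ax=np.array([np.cos(H),np.sin(H)]);lf=np.array([-ax[1],ax[0]]);B=np.array([.536,.225])
def state(p=None,q=None,off=0):
    o=get_obs();p=o['position'] if p is None else p;R=tr();th=np.arctan2(R[1,1],R[0,1])+off
    O=p[:2]+.13*np.array([np.cos(th),np.sin(th)]);d=O-B
    return o,R,th,d@ax-.09,d@lf
if __name__=='__main__':
    o,R,th,x,y=state();print(o['time'],o['position'],o['ft_force'].round(1),o['moment'].round(2),'dock x,y',x,y,'head err deg',np.degrees(th-H))
    D=.13;n=20;dth=H-th
    for i in range(1,n+1):
        t=i/n;s=D*t
        # heading: smooth; lateral along the integrated heading scaled to end at 0
        f=t*t*(3-2*t);th_i=th+dth*f
        g=lambda T:np.trapezoid([np.sin(th+dth*(v*v*(3-2*v))-H) for v in np.linspace(0,T,50)],np.linspace(0,T,50))
        yi=y+(-y)*g(t)/g(1);xi=x+s
        O=B+(xi+.09)*ax+yi*lf;b=O-.13*np.array([np.cos(th_i),np.sin(th_i)])
        d=R.T@np.array([*(b-o['position'][:2]),0]);print(i,d[:2].round(4),round(-np.degrees(th_i-th),1), 'natural',round(D*g(1),4) if i==1 else '')
E
python3 plan.py
```

```text
6.8 [ 0.52427418 -0.24067371  0.08604058] [-1.3 -0.6 -1.2] [-0.08  0.11  0.04] dock x,y -0.43020137544569903 0.025531896497691737 head err deg -23.62232706704029
1 [-0.0001  0.007 ] -0.2 natural -0.0263
2 [-0.0009  0.0139] -0.7 natural 
3 [-0.0022  0.0209] -1.4 natural 
4 [-0.0041  0.0279] -2.5 natural 
5 [-0.0063  0.0348] -3.7 natural 
6 [-0.0088  0.0419] -5.1 natural 
7 [-0.0115  0.049 ] -6.7 natural 
8 [-0.0142  0.0561] -8.3 natural 
9 [-0.0169  0.0633] -10.0 natural 
10 [-0.0195  0.0706] -11.8 natural 
11 [-0.0219  0.0779] -13.6 natural 
12 [-0.024   0.0852] -15.3 natural 
13 [-0.0258  0.0926] -17.0 natural 
14 [-0.0271  0.0999] -18.5 natural 
15 [-0.028   0.1071] -19.9 natural 
16 [-0.0283  0.1141] -21.2 natural 
17 [-0.0281  0.121 ] -22.2 natural 
18 [-0.0272  0.1277] -23.0 natural 
19 [-0.0256  0.1341] -23.5 natural 
20 [-0.0234  0.1402] -23.6 natural
```

Request:
{"fn": "servo_tool", "kwargs": {"moves": "0 0.007 0 -0.2 0.005; -0.001 0.014 0 -0.7 0.005; -0.0022 0.021 0 -1.4 0.005; -0.0041 0.028 0 -2.5 0.005; -0.0063 0.035 0 -3.7 0.005; -0.0088 0.042 0 -5.1 0.005; -0.0115 0.049 0 -6.7 0.005; -0.0142 0.056 0 -8.3 0.005; -0.0169 0.0633 0 -10 0.005; -0.0195 0.0706 0 -11.8 0.005"}}

```text
time: 7.63
position: [0.5624, -0.1778, 0.0861]
tool_rot: [0.031, 1.0, -0.0, 0.0]
ft_force: [0.0, -0.5, -1.0]
grip_width: 0.0083
grip_force: 40.1
```

```bash
python3 - <<'E'
from plan import *
import numpy as np
o,R,th,x,y=state();print(o['position'],o['ft_force'].round(1),o['moment'].round(2),x,y,np.degrees(th-H))
# rest of plan rel. to row 10 pose (old tool axes; turned by -11.8 spin)
P=np.array([[-.0195,.0706,11.8],[-.0219,.0779,13.6],[-.024,.0852,15.3],[-.0258,.0926,17],[-.0271,.0999,18.5],[-.028,.1071,19.9],[-.0283,.1141,21.2],[-.0281,.121,22.2],[-.0272,.1277,23],[-.0256,.1341,23.5],[-.0234,.1402,23.6]])
# tool frame x,y,z(down): spin -a about z: new axes = Rz(-a)
a=np.radians(-11.8);Rz=np.array([[np.cos(a),-np.sin(a)],[np.sin(a),np.cos(a)]])
for p in P[1:]: print((Rz.T@(p[:2]-P[0,:2])).round(4),round(-(p[2]-11.8),1))
E
```

```text
[ 0.56242783 -0.17783452  0.08607379] [ 0.  -0.5 -1. ] [-0.07  0.01 -0.16] -0.36519523019270517 0.004673483359930928 -11.66000770895839
[-0.0038  0.0067] -1.8
[-0.0074  0.0134] -3.5
[-0.0107  0.0202] -5.2
[-0.0134  0.0271] -6.7
[-0.0158  0.034 ] -8.1
[-0.0175  0.0408] -9.4
[-0.0187  0.0476] -10.4
[-0.0192  0.0543] -11.2
[-0.019   0.0609] -11.7
[-0.0181  0.0673] -11.8
```

Request:
{"fn": "servo_tool", "kwargs": {"moves": "-0.0038 0.0067 0 -1.8 0.005; -0.0074 0.0134 0 -3.5 0.005; -0.0107 0.0202 0 -5.2 0.005; -0.0134 0.0271 0 -6.7 0.005; -0.0158 0.034 0 -8.1 0.005; -0.0175 0.0408 0 -9.4 0.005; -0.0187 0.0476 0 -10.4 0.005; -0.0192 0.0543 0 -11.2 0.005; -0.019 0.0609 0 -11.7 0.005; -0.0181 0.0673 0 -11.8 0.005"}}

```text
time: 8.47
position: [0.5841, -0.1118, 0.086]
tool_rot: [-0.071, 0.997, -0.0, -0.0]
ft_force: [-0.3, -1.0, -0.4]
grip_width: 0.0088
grip_force: 40.0
```

```bash
python3 - <<'E'
from plan import *
t=cams.camera('top');s=cams.camera('scene');
o,R,th,x,y=state();print(o['time'],o['position'],o['ft_force'].round(1),o['moment'].round(2),x,y,np.degrees(th-H))
cv2.imwrite('pics/t1r.png',t);cv2.imwrite('pics/s1r.png',s)
c=[int(v) for v in proj(M['top'],[.55,.05,.05])];d=[int(v) for v in proj(M['scene'],[.55,.05,.05])];print(c,d)
im=np.zeros((600,800,3),np.uint8)
a=crop(t,c[0]-80,c[1]-60,160,120,1);b=crop(s,d[0]-80,d[1]-60,160,120,1)
im=np.vstack([cv2.resize(crop(t,c[0]-100,c[1]-38,200,75,4),(800,300)),cv2.resize(crop(s,d[0]-100,d[1]-38,200,75,4),(800,300))]);cv2.imwrite('pics/mid.png',im)
E
```

```text
8.5667 [ 0.58336899 -0.11073842  0.08599803] [ 0.5  0.9 -0.4] [ 0.16 -0.04  0.  ] -0.29906286490853984 0.0007765808437032434 0.03135895389212502
[295, 192] [339, 227]
```

View pics/mid.png

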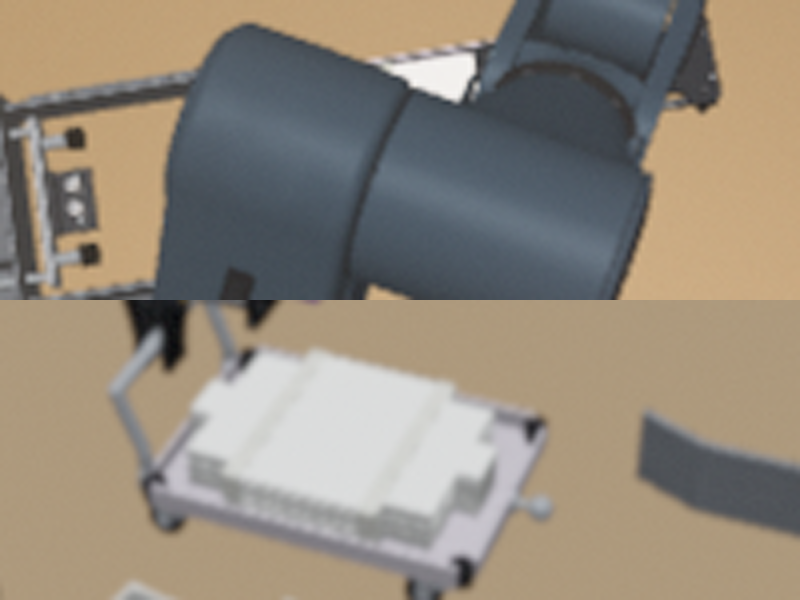

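The scene crop shows the caddy heading straight at the mouth. The caps are at (158,487), (462,570), (537,428) and (245,360), the ball is at (541,507) and the load is centred. The arm hides the caddy in the top view.

```bash
python3 - <<'E'
from plan import *
f=lambda X,Y:((X+.5)/4-.5+239,(Y-300+.5)/4-.5+189)
D=lambda p:(round((p[:2]-B)@ax-.09,4),round((p[:2]-B)@lf,4))
c={k:onz(M['scene'],f(*p),.049) for k,p in dict(RR=(158,487),FR=(462,570),FL=(537,428),RL=(245,360)).items()}
for k in c:print(k,D(c[k]))
print('ctr',D(np.mean(list(c.values()),0)))
for a,b in(('RR','FR'),('RL','FL')):
    d=c[b]-c[a];print('heading err',np.degrees(np.arctan2(d[1],d[0])-H))
print('ball',D(onz(M['scene'],f(541,507),.043)))
# check scene-camera bias on fixed dock: initial picture bend/tips known
m1=lambda X,Y:((X-400+.5)/2.9412-.5+372,(Y-300+.5)/2.9412-.5+212)
for k,p in dict(Rtip=(409,472),Ltip=(482,316),Rbend=(478,471),Lbend=(520,332)).items(): print(k,D(onz(M['scene'],m1(*p),.056)))
E
```

```text
RR (np.float64(-0.3957), np.float64(-0.0749))
FR (np.float64(-0.1944), np.float64(-0.0745))
FL (np.float64(-0.1948), np.float64(0.0707))
RL (np.float64(-0.4009), np.float64(0.0665))
ctr (np.float64(-0.2964), np.float64(-0.0031))
heading err 0.11050293060889442
heading err 1.154425449700861
ball (np.float64(-0.1704), np.float64(0.0041))
Rtip (np.float64(-0.1331), np.float64(-0.108))
Ltip (np.float64(-0.1332), np.float64(0.102))
Rbend (np.float64(-0.0843), np.float64(-0.0867))
Lbend (np.float64(-0.0968), np.float64(0.0927))
```

Request:
{"fn": "servo_tool", "kwargs": {"moves": "0 0.004 0 0 0.005; 0 0.009 0 0 0.005; 0 0.014 0 0 0.005; 0 0.019 0 0 0.005; 0 0.024 0 0 0.005; 0 0.029 0 0 0.005; 0 0.034 0 0 0.005; 0 0.039 0 0 0.005; 0 0.043 0 0 0.005; 0 0.046 0 0 0.005"}}

```text
time: 9.4
position: [0.5774, -0.0662, 0.086]
tool_rot: [-0.071, 0.997, 0.0, -0.0]
ft_force: [0.5, -0.9, -0.9]
grip_width: 0.0089
grip_force: 40.0
```

```bash
python3 - <<'E'
from plan import *
s=cams.camera('scene');o,R,th,x,y=state();print(o['time'],o['position'],o['ft_force'].round(1),o['moment'].round(2),x,y,np.degrees(th-H))
d=[int(v) for v in proj(M['scene'],[.55,.09,.05])];print(d)
cv2.imwrite('pics/s2.png',crop(s,d[0]-80,d[1]-55,160,110,5))
E
```

```text
9.45 [ 0.57729937 -0.06567347  0.08600001] [-0.7  0.6 -1.2] [0.11 0.02 0.1 ] -0.2535925780433322 0.00030360010432308013 -0.009477446117555997
[353, 232]
```

View pics/s2.png

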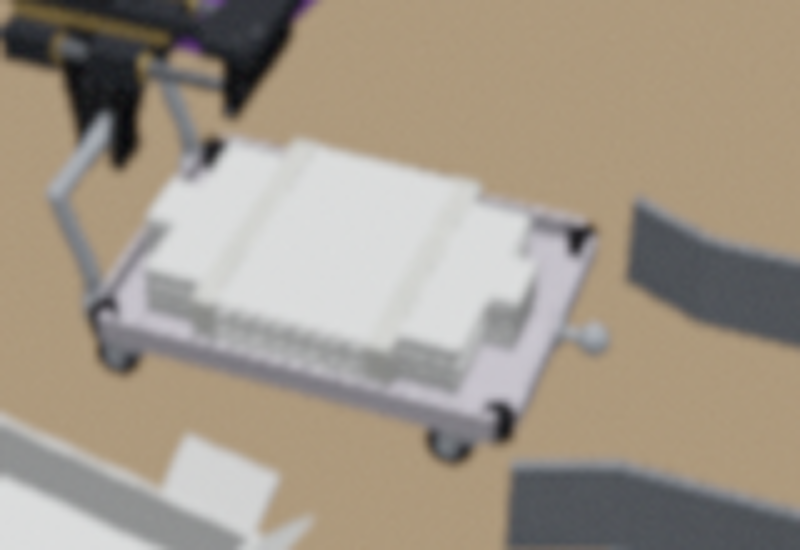

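The front-right wheel is at (450,440), behind its cap at (497,420). The rear-right wheel is at (120,352), with its cap at (103,310). The front caps are at (497,420) and (578,238), and the ball is at (595,337). I'll check these against the trailing geometry.

```bash
python3 - <<'E'
from plan import *
f=lambda X,Y:((X+.5)/5-.5+273,(Y+.5)/5-.5+177)
g=lambda uv:(((uv-[273,177])+.5)*5-.5).round(0)
D=lambda p:(round((p[:2]-B)@ax-.09,4),round((p[:2]-B)@lf,4))
c={k:onz(M['scene'],f(*p),.049) for k,p in dict(RR=(103,310),FR=(497,420),FL=(578,238),RL=(212,152)).items()}
for k in c:print(k,D(c[k]))
print('ctr',D(np.mean(list(c.values()),0)))
for a,b in(('RR','FR'),('RL','FL')):
    d=c[b]-c[a];print('heading err',np.degrees(np.arctan2(d[1],d[0])-H))
print('ball',D(onz(M['scene'],f(595,337),.043)))
X=lambda x,y,z:np.array([*(B+(x-.2536+.09)*ax+y*lf),z])
for n,px in(('FR',.088),('RR',-.088)):
    for w,e in(('trail',(-.012,0)),('out',(0,-.012)),('in',(0,.012)),('lead',(.012,0))): print(n,w,g(proj(M['scene'],X(px+e[0],-.062+e[1],.0125))))
E
```

```text
RR (np.float64(-0.3555), np.float64(-0.0718))
FR (np.float64(-0.1505), np.float64(-0.0731))
FL (np.float64(-0.154), np.float64(0.0715))
RL (np.float64(-0.3568), np.float64(0.068))
ctr (np.float64(-0.2542), np.float64(-0.0013))
heading err -0.37594025371165507
heading err 0.9756103953078186
ball (np.float64(-0.126), np.float64(0.0076))
FR trail [447. 446.]
FR out [462. 469.]
FR in [478. 437.]
FR lead [494. 459.]
RR trail [118. 354.]
RR out [129. 375.]
RR in [149. 345.]
RR lead [161. 366.]
```

All four castors trail before the mouth and the caddy is centred. Driving in.

Request:
{"fn": "servo_tool", "kwargs": {"moves": "0 0.003 0 0 0.005; 0 0.008 0 0 0.005; 0 0.014 0 0 0.005; 0 0.02 0 0 0.005; 0 0.026 0 0 0.005; 0 0.032 0 0 0.005; 0 0.038 0 0 0.005; 0 0.044 0 0 0.005; 0 0.05 0 0 0.005; 0 0.055 0 0 0.005"}}

```text
time: 10.28
position: [0.5697, -0.0116, 0.086]
tool_rot: [-0.071, 0.997, 0.0, -0.0]
ft_force: [-0.2, -0.6, -0.5]
grip_width: 0.0084
grip_force: 40.0
```

Request:
{"fn": "servo_tool", "kwargs": {"moves": "0 0.005 0 0 0.005; 0 0.01 0 0 0.005; 0 0.015 0 0 0.005; 0 0.02 0 0 0.005; 0 0.025 0 0 0.005; 0 0.03 0 0 0.005; 0 0.035 0 0 0.005; 0 0.04 0 0 0.005; 0 0.044 0 0 0.005; 0 0.047 0 0 0.005"}}

```text
time: 11.12
position: [0.5632, 0.0346, 0.0861]
tool_rot: [-0.071, 0.997, 0.0, -0.0]
ft_force: [0.1, -0.8, -0.2]
grip_width: 0.0083
grip_force: 40.0
```

```bash
python3 - <<'E'
from plan import *
o,R,th,x,y=state();print(o['time'],o['ft_force'].round(1),o['moment'].round(2),x,y,np.degrees(th-H),'axial',o['ft_force'][:2]@ax,'lat',o['ft_force'][:2]@lf)
E
```

```text
11.1167 [ 0.1 -0.8 -0.2] [-0.07  0.01  0.01] -0.1522810573061107 4.1222548970212854e-05 -0.02210816653107042 axial -0.8398526917488665 lat -0.02293642902282974
```

Request:
{"fn": "servo_tool", "kwargs": {"moves": "0 0.003 0 0 0.005; 0 0.007 0 0 0.005; 0 0.011 0 0 0.005; 0 0.015 0 0 0.005; 0 0.018 0 0 0.005; 0 0.021 0 0 0.005; 0 0.024 0 0 0.005; 0 0.026 0 0 0.005; 0 0.028 0 0 0.005; 0 0.029 0 0 0.005"}}

```text
time: 11.95
position: [0.5591, 0.063, 0.0861]
tool_rot: [-0.071, 0.997, 0.0, -0.0]
ft_force: [0.2, -0.7, -0.2]
grip_width: 0.0088
grip_force: 40.0
```

Request:
{"fn": "servo_tool", "kwargs": {"moves": "0 0.001 0 0 0.005; 0 0.002 0 0 0.005; 0 0.003 0 0 0.005; 0 0.004 0 0 0.005; 0 0.005 0 0 0.005"}}

```text
time: 12.37
position: [0.5585, 0.0677, 0.086]
tool_rot: [-0.071, 0.997, -0.0, 0.0]
ft_force: [0.1, -0.2, -2.0]
grip_width: 0.0086
grip_force: 40.0
```

Request:
{"fn": "servo_tool", "kwargs": {"moves": "0 0.001 0 0 0.005; 0 0.002 0 0 0.005; 0 0.003 0 0 0.005; 0 0.004 0 0 0.005; 0 0.004 0 0 0.005"}}

```text
time: 12.78
position: [0.5578, 0.0718, 0.086]
tool_rot: [-0.071, 0.997, 0.0, -0.0]
ft_force: [0.8, -0.2, -1.4]
grip_width: 0.0086
grip_force: 40.0
```

Request:
{"fn": "servo_tool", "kwargs": {"moves": "0 0.001 0 0 0.005; 0 0.002 0 0 0.005; 0 0.003 0 0 0.005; 0 0.003 0 0 0.005"}}

```text
time: 13.12
position: [0.5578, 0.0742, 0.0861]
tool_rot: [-0.071, 0.997, -0.001, 0.0]
ft_force: [-0.4, -2.9, -1.8]
grip_width: 0.0083
grip_force: 40.0
```

Request:
{"fn": "servo_tool", "kwargs": {"moves": "0 0.001 0 0 0.005; 0 0.002 0 0 0.005; 0 0.003 0 0 0.005; 0 0.003 0 0 0.005"}}

```text
time: 13.45
position: [0.5572, 0.0778, 0.0861]
tool_rot: [-0.071, 0.998, 0.0, 0.0]
ft_force: [0.0, -2.6, -0.6]
grip_width: 0.0085
grip_force: 40.0
```

Request:
{"fn": "servo_tool", "kwargs": {"moves": "0 0.001 0 0 0.005; 0 0.002 0 0 0.005; 0 0.002 0 0 0.005"}}

```text
time: 13.7
position: [0.5567, 0.0801, 0.0861]
tool_rot: [-0.071, 0.997, 0.0, -0.0]
ft_force: [0.6, -1.4, -0.3]
grip_width: 0.0087
grip_force: 40.0
```

Request:
{"fn": "servo_tool", "kwargs": {"moves": "0 0.0007 0 0 0.005; 0 0.0014 0 0 0.005; 0 0.002 0 0 0.005; 0 0.002 0 0 0.005"}}

```text
time: 14.03
position: [0.5564, 0.082, 0.0861]
tool_rot: [-0.071, 0.997, 0.0, -0.0]
ft_force: [1.6, -0.6, -1.2]
grip_width: 0.0088
grip_force: 40.0
```

Request:
{"fn": "servo_tool", "kwargs": {"moves": "0 0.0005 0 0 0.005; 0 0.001 0 0 0.005; 0 0.0015 0 0 0.005; 0 0.0015 0 0 0.005"}}

```text
time: 14.37
position: [0.5562, 0.0834, 0.0861]
tool_rot: [-0.071, 0.997, 0.0, -0.0]
ft_force: [0.0, 0.5, -0.4]
grip_width: 0.0088
grip_force: 40.0
```

Request:
{"fn": "servo_tool", "kwargs": {"moves": "0 0.0005 0 0 0.005; 0 0.001 0 0 0.005; 0 0.001 0 0 0.005"}}

```text
time: 14.62
position: [0.556, 0.0843, 0.086]
tool_rot: [-0.071, 0.997, 0.0, -0.0]
ft_force: [0.8, 0.8, -1.1]
grip_width: 0.0086
grip_force: 40.0
```

Request:
{"fn": "servo_tool", "kwargs": {"moves": "0 0.0005 0 0 0.005; 0 0.001 0 0 0.005; 0 0.001 0 0 0.005"}}

```text
time: 14.87
position: [0.5559, 0.0853, 0.086]
tool_rot: [-0.071, 0.997, 0.0, -0.0]
ft_force: [-0.1, 0.3, -0.9]
grip_width: 0.0086
grip_force: 40.0
```

Request:
{"fn": "servo_tool", "kwargs": {"moves": "0 0.0005 0 0 0.005; 0 0.0008 0 0 0.005; 0 0.0008 0 0 0.005"}}

```text
time: 15.12
position: [0.5558, 0.086, 0.086]
tool_rot: [-0.071, 0.997, 0.0, -0.0]
ft_force: [-0.0, 1.8, -2.0]
grip_width: 0.0085
grip_force: 40.0
```

Request:
{"fn": "servo_tool", "kwargs": {"moves": "0 0.0004 0 0 0.005; 0 0.0008 0 0 0.005; 0 0.0008 0 0 0.005"}}

```text
time: 15.37
position: [0.5557, 0.0868, 0.086]
tool_rot: [-0.071, 0.997, 0.0, -0.0]
ft_force: [0.8, 1.0, -1.2]
grip_width: 0.0087
grip_force: 40.0
```

Request:
{"fn": "servo_tool", "kwargs": {"moves": "0 0.0004 0 0 0.005; 0 0.0008 0 0 0.005; 0 0.0008 0 0 0.005"}}

```text
time: 15.62
position: [0.556, 0.087, 0.0861]
tool_rot: [-0.071, 0.997, -0.0, 0.0]
ft_force: [1.4, -1.0, -1.3]
grip_width: 0.0086
grip_force: 40.0
```

Request:
{"fn": "servo_tool", "kwargs": {"moves": "0 0.0004 0 0 0.005; 0 0.0004 0 0 0.005; 0 0.0004 0 0 0.005"}}

```text
time: 15.87
position: [0.5562, 0.0871, 0.0861]
tool_rot: [-0.071, 0.997, -0.001, 0.001]
ft_force: [2.2, -3.4, -1.3]
grip_width: 0.009
grip_force: 40.0
```

```bash
python3 - <<'E'
from plan import *
o,R,th,x,y=state();print(o['time'],o['position'],o['ft_force'].round(1),o['moment'].round(2),x,y,np.degrees(th-H),'axial',o['ft_force'][:2]@ax,'lat',o['ft_force'][:2]@lf)
E
```

```text
15.8667 [0.55621935 0.08710501 0.08612297] [ 2.2 -3.4 -1.3] [-0.55 -0.31 -0.03] -0.0993687004927114 -0.0004954368337848726 -0.012782858810430953 axial -3.6332850490111523 lat -1.6735902973831214
```

Request:
{"fn": "servo_tool", "kwargs": {"moves": "0 0.0004 0 0 0.005; 0 0.0004 0 0 0.005; 0 0.0004 0 0 0.005"}}

```text
time: 16.12
position: [0.5565, 0.0872, 0.0862]
tool_rot: [-0.071, 0.997, -0.001, 0.001]
ft_force: [2.2, -4.4, -1.8]
grip_width: 0.0087
grip_force: 40.0
```

Request:
{"fn": "servo_tool", "kwargs": {"moves": "0 0 0 0 0.015; 0 0 0 0 0.02; 0 0 0 0 0.03; 0 0 0 0 0.04; 0 0 0 0 0.05; 0 0 0 0 0.06; 0 0 0 0 0.06; 0 0 0 0 0.06; 0 0 0 0 0.06; 0 0 0 0 0.06", "grip_force": 10}}

```text
time: 16.95
position: [0.5555, 0.0882, 0.0861]
tool_rot: [-0.071, 0.997, 0.0, -0.0]
ft_force: [0.2, 0.3, -0.4]
grip_width: 0.0587
grip_force: 0.0
```

Request:
{"fn": "servo_tool", "kwargs": {"moves": "0 0 -0.01 0 0.06; 0 0 -0.025 0 0.06; 0 0 -0.05 0 0.06; 0 0 -0.08 0 0.06; 0 0 -0.11 0 0.06; 0 0 -0.14 0 0.06; 0 0 -0.16 0 0.06; 0 0 -0.16 0 0.06; 0 0 -0.16 0 0.06"}}

```text
time: 17.7
position: [0.5562, 0.0882, 0.248]
tool_rot: [-0.071, 0.997, -0.0, 0.002]
ft_force: [0.4, -0.5, -0.6]
grip_width: 0.0596
grip_force: 0.0
```

Request:
{"fn": "servo_tool", "kwargs": {"moves": "-0.03 0 0 0 0.06; -0.06 0 0 0 0.06; -0.06 0 0 0 0.06; -0.06 0 0 0 0.06; -0.06 0 0 0 0.06"}}

```text
time: 18.12
position: [0.6132, 0.0966, 0.2442]
tool_rot: [-0.071, 0.997, 0.0, -0.002]
ft_force: [-0.7, 0.5, 0.2]
grip_width: 0.0598
grip_force: 0.0
```

```bash
python3 - <<'E'
from plan import *
w=cams.camera_model('wrist');im=cams.camera('wrist');s=cams.camera('scene');o=get_obs();print(o['time'],o['position'],o['ft_force'].round(1))
np.savez('w5.npz',im=im,**{k:w[k] for k in w})
d=[int(v) for v in proj(M['scene'],[.535,.21,.05])];print(d);cv2.imwrite('pics/fin.png',np.vstack([crop(im,180,0,320,120,2.5),crop(s,d[0]-100,d[1]-37,200,75,4)]))
E
```

```text
18.2167 [0.61322505 0.09664564 0.24503405] [-0.5 -0.   0.9]
[399, 245]
```

View pics/fin.png

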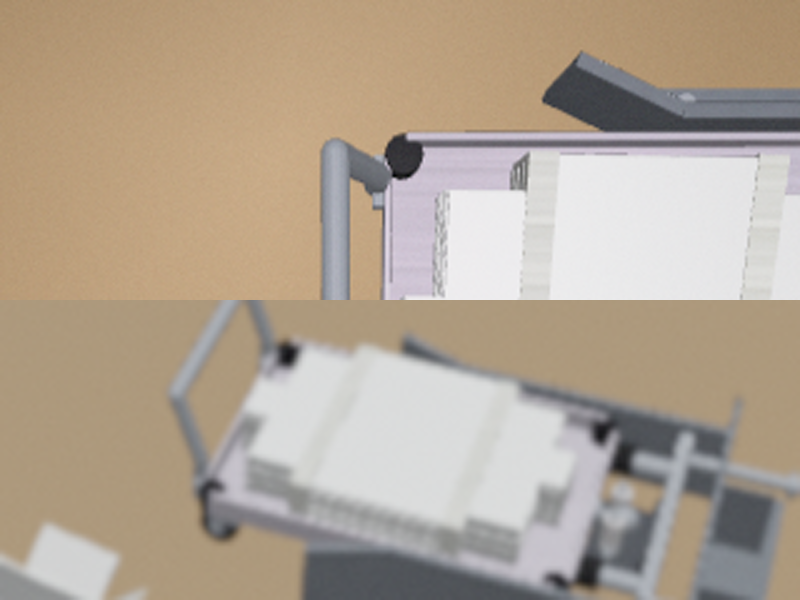

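The wrist view shows the bar at about (335,145) and the rim (410,133)–(785,132) parallel to the rail. The scene view shows both stops touching the tray front, the ball at the rollers (620,505), and the load centred. I'll do a quick numeric check, then hand in.

```bash
python3 - <<'E'
from plan import *
w=dict(np.load('w5.npz'));b=lambda X,Y:((X+.5)/2.5-.5+180,(Y+.5)/2.5-.5)
D=lambda p:np.array([(p[:2]-B)@ax-.09,(p[:2]-B)@lf])
c=D(onz(w,b(403,156),.05));bar=D(onz(w,b(335,148),.105));print('RL cap',c,'bar',bar)
p,q=[D(onz(w,b(*e),.05)) for e in((410,133),(785,132))];print('rim',p,q,np.degrees(np.arctan2(*(q-p)[::-1])))
x=bar[0]+.13;print('caddy x',x)
if -.108<x<-.090: print(job.hand_in())
E
```

```text
RL cap [-0.20139281  0.07073611] bar [-0.22911519  0.06352523]
rim [-0.19869036  0.07946255] [-0.04537643  0.07976376] 0.1125661557482455
caddy x -0.09911518892499024
the job is handed in; nothing more can be done
None
```

The caddy is parked on both stops with its ball in the catch, square to the dock within about 0.1°, and let go. The blanks are still centred on the tray, and I handed the job in after about 18 s of the 59 s allowed; no verdict came back.

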